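# Put the press punches back with their own dies

### The arm

A 7-joint arm with a two-finger parallel gripper is mounted at the origin on the work surface. World frame = base frame: x ahead of the robot, y to its left, z up, the work surface at z = 0. Lengths are in mm, angles in rad, forces in N, time in s.
With the tool pointing down it reaches from about 425 to 950 mm from the base axis. Payload 4.7 kg.
Tool frame: the origin (TCP) lies between the finger pads; the fingertips stand 25 mm ahead of it and the grasp point (between the pads) lies 6 mm ahead of it; z points along the fingers, y is the direction in which the jaws open and shut (so a half turn about z gives the same grasp; the last joint's range is limited). The gripper opens to 87 mm and grips with 3 to 60 N. Pads are 19 mm wide; open, the fingers measure 117 mm over their backs; the gripper's body (75 mm by 190 mm) begins 51 mm behind the grasp point.
Start: joints at [-1.357, 0.469, -0.049, 1.532, 0.024, 1.141, -0.082], TCP at [162.242, 655.228, 247.573] pointing down, gripper open.
Joint ranges: [-2.59, 2.59], [-0.33, 1.99], [-1.39, 1.29], [0.1, 2.45], [-1.04, 4.18], [0.21, 1.99], [-2.66, 2.66]. Speed limits (rad/s): [2.57, 2.57, 3.14, 3.14, 3.14, 3.14, 3.14].

### API

Orientations are given as [roll, pitch, yaw] about the fixed x, y, z axes, in that order (R = Rz(yaw) Ry(pitch) Rx(roll)).
In Python, from rig import arm gives the robot as it stands.
- The arm moves only by the shell command python3 -m pendant 'ROWS' [FORCE]. ROWS is JSON, a list that holds one entry, the list of rows, each a list of 7 numbers: the turn, a rotation vector about the tool's x, y, z in rad, then the shift along the tool's x, y, z in cm, then the finger opening in cm, from 0 to 8.7. A call has 1 to 12 rows; each row is the pose to reach, as a shift and turn from the pose commanded when the call began, along the tool's axes at that moment; what a row does not reach only later rows make up. A row lasts 1/10 s, in which the tool goes at most 50 mm and 8.59 degrees, less where a joint would pass 70% of its speed; a pose out of reach is approached as far as the arm can. A call with a gripper value outside its range is refused whole. The fingers move at their own pace and stop on an object; FORCE is the grip in N (left out, the last holds). Time passes only in rows, so rows that repeat a pose let the fingers close. It gives the time, the measured TCP pose, the force and the opening at its end, in the units of the state.
- arm.observe(): the state, without advancing time (a new reading comes with each control period).
- arm.camera(name): name is "scene" or "top"; returns a dict with "img" (420x560x3 uint8, red, green, blue), "mtx" (3x3 intrinsics, pixels), "dist" ([k1, k2, p1, p2, k3] as OpenCV has them; the pictures are not rectified), "world_from_camera" (4x4, takes a point from camera to world coordinates). Camera axes: x right, y up, looking along -z (the intrinsics and any distortion apply to the point x, -y, -z); pixel columns grow to the right and rows downward; lengths in mm; the calibration is good to about 2 mm. A picture is of the moment at which its call begins. There is no depth.
- arm.job_done(): hands the job in, once; it reports no verdict.
The state is a dict: "time": time; "qpos": joint angles; "dq": joint speeds; "tau": joint torques, N m; "tool_pos": TCP position; "ee_rot": TCP orientation; "wrist_force": force on the tool from outside, world axes, zero at the start; "ft_torque": the same for the moment, N m; "gripper_width": finger opening in mm.
Only numpy, scipy, OpenCV 4.12 (cv2) and the standard library are available. Lean on these libraries where they do the work, as an engineer would, in place of code of your own. Each camera call takes 0.05 s, during which the arm holds its last target. There are 200 camera calls.

### The job

The three press punches were put back in one another's storage blocks. Put every punch, nose up and flat in the punch pocket, into the block whose die has the opening that its nose fits; on the way, stand one punch in the pocket of the fourth block, which is empty now and must be empty again at the end. Set the punches down rather than drop them, let none topple, and leave the coupling nut, oil tin and bolt standing where they are.

Things in the scene. Friction and masses are not known exactly. Their poses are not given: they have to be found in the camera images.
- punch_large: loose steel press punch with a large round nose, 38 mm in diameter. It stands nose up on its round head, 60 mm in diameter and 10 mm thick; above it a round body 44 mm in diameter from 10 to 44 mm height (grip here), then the nose up to 64 mm; about 0.80 kg. Origin: centre of the head's underside; z up along the punch.
- punch_small: loose steel press punch with a thin round nose, 14 mm in diameter. It stands nose up on its round head, 60 mm in diameter and 10 mm thick; above it a round body 44 mm in diameter from 10 to 44 mm height (grip here), then the nose up to 64 mm; about 0.65 kg. Origin: centre of the head's underside; z up along the punch.
- punch_slot: loose steel press punch with an oblong nose with round ends, 40 mm long (along its own x) by 14 mm wide. It stands nose up on its round head, 60 mm in diameter and 10 mm thick; above it a round body 44 mm in diameter from 10 to 44 mm height (grip here), then the nose up to 64 mm; about 0.71 kg. Origin: centre of the head's underside; z up along the punch.
- block_large: fixed wooden block 94 mm wide (y), 18 mm thick, x -47 to +131 mm, with a round punch pocket 78 mm wide, 6 mm deep, floor 12 mm above the bench. 88 mm from the pocket along +x stands its steel die, 62 mm in diameter, top 42 mm above the bench, with a large round opening, 39 mm in diameter. Origin: at bench level below the pocket's centre; x points away from the robot within 15 degrees.
- block_small: fixed wooden block 94 mm wide (y), 18 mm thick, x -47 to +131 mm, with a round punch pocket 78 mm wide, 6 mm deep, floor 12 mm above the bench. 88 mm from the pocket along +x stands its steel die, 62 mm in diameter, top 42 mm above the bench, with a small round opening, 15 mm in diameter. Origin: at bench level below the pocket's centre; x points away from the robot within 15 degrees.
- block_slot: fixed wooden block 94 mm wide (y), 18 mm thick, x -47 to +131 mm, with a round punch pocket 78 mm wide, 6 mm deep, floor 12 mm above the bench. 88 mm from the pocket along +x stands its steel die, 62 mm in diameter, top 42 mm above the bench, with an oblong opening 43 mm long (along x) by 15 mm wide. Origin: at bench level below the pocket's centre; x points away from the robot within 15 degrees.
- block_square: fixed wooden block 94 mm wide (y), 18 mm thick, x -47 to +131 mm, with a round punch pocket 78 mm wide, 6 mm deep, floor 12 mm above the bench. 88 mm from the pocket along +x stands its steel die, 62 mm in diameter, top 42 mm above the bench, with a square opening 24 mm wide. Its pocket is empty at the start. Origin: at bench level below the pocket's centre; x points away from the robot within 15 degrees.
- coupling_nut: bystander: dark steel round coupling nut, a ring 50 mm in diameter, 30 mm high, standing flat on the bench between blocks. Origin: centre of its underside. Loose.
- oil_tin: bystander: small green oil tin with a neck, 44 mm in diameter, 70 mm high, upright on the bench between blocks. Origin: centre of its underside. Loose.
- bolt: bystander: big hexagon bolt standing on its head on the bench between blocks, head 36 mm across flats (42 mm across corners), 60 mm high. Origin: centre of the head's underside. Loose.
Not all that is in view belongs to the job. What is shaped like the block_small but pink is not meant. What is shaped like the punch_small but orange is not meant.

How it is judged:
By the outcome, as a careful person would: the job done as asked, in the order asked, and still so for the second after the job is handed in, with the robot touching nothing.
It also fails if it takes over 104 s, if anything falls off the work surface, if the arm or the gripper's body presses on something with over 40 N, if the wrist force passes 120 N, or if a joint passes its speed limit or range.

## Working session

There is one attempt and no reset: what is moved stays moved. The work goes in short steps, Python scripts to look and compute and a shell command to move; the robot and the scene stay as the last step left them, time stands still between calls to the robot, and variables do not carry over. Pictures are saved under pics/ and viewed, about 12 in all and at most 16, crops included, and the job is handed in when it is done.

```bash
ls; mkdir -p pics; python3 - <<'E'
from rig import arm
import cv2,pickle
print(arm.observe())
d={}
for n in("scene","top"):
    c=arm.camera(n);d[n]=c
    cv2.imwrite(f"pics/{n}0.png",cv2.cvtColor(c["img"],cv2.COLOR_RGB2BGR))
    print(n,c["mtx"],c["dist"],c["world_from_camera"])
pickle.dump(d,open("cam0.pkl","wb"))
E
```

```text
pics
{'time': 0.0, 'qpos': array([-1.35693631,  0.46947228, -0.04858898,  1.53368361,  0.02410265,
        1.14098145, -0.082272  ]), 'dq': array([-0.0003012 , -0.00150785,  0.00188816, -0.00119416, -0.00112305,
        0.0003419 , -0.00019647]), 'tau': array([ 1.29714726e-04, -5.07974732e+01, -8.03796435e-02, -2.36159420e+01,
       -6.12188084e-02,  3.79778969e-02,  1.84982505e-04]), 'tool_pos': array([162.11978716, 654.68267476, 246.48294092]), 'ee_rot': array([-3.13963516e+00,  7.58506509e-05,  2.89888790e+00]), 'wrist_force': array([ 0.49089529, -0.33287294, -0.18323922]), 'ft_torque': array([ 0.00730533,  0.04568168, -0.01814691]), 'gripper_width': 86.82055481475697}
scene [[462.38219437   0.         287.7270133 ]
 [  0.         462.38219437 212.52408211]
 [  0.           0.           1.        ]] [-0.09450383  0.          0.          0.          0.        ] [[ 6.42436187e-01 -4.26313917e-01  6.36814094e-01  1.05783752e+03]
 [ 7.66143362e-01  3.76079973e-01 -5.21141251e-01 -5.52402040e+02]
 [-1.73232593e-02  8.22690888e-01  5.68224961e-01  6.69260211e+02]
 [ 0.00000000e+00  0.00000000e+00  0.00000000e+00  1.00000000e+00]]
top [[511.52488297   0.         285.38649856]
 [  0.         511.52488297 208.76108738]
 [  0.           0.           1.        ]] [-0.16379483  0.          0.          0.          0.        ] [[ 4.99136451e-03  9.88218833e-01 -1.52966090e-01  2.29745645e+02]
 [-9.99773431e-01  8.09686854e-03  1.96856987e-02  8.61259715e+00]
 [ 2.06923245e-02  1.52833174e-01  9.88035348e-01  1.16086630e+03]
 [ 0.00000000e+00  0.00000000e+00  0.00000000e+00  1.00000000e+00]]
```

View pics/scene0.png

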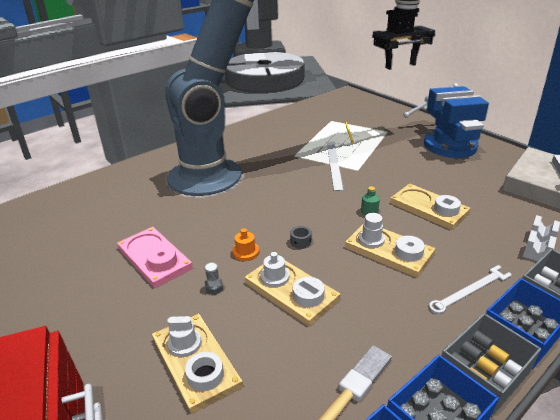

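View pics/top0.png

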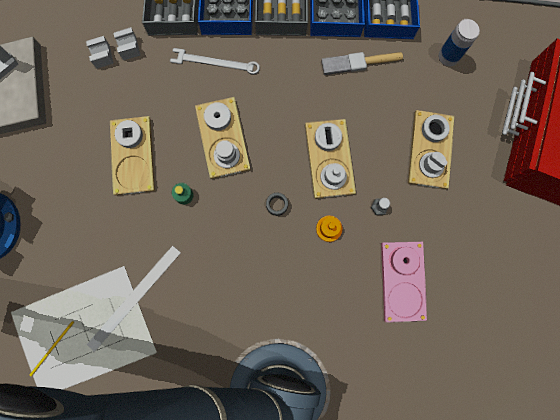

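The top view shows four tan blocks; the pocket is nearer the robot and the die is further away.

| Block | Die at (px) | Opening | Punch now in it |
|---|---|---|---|
| square | (130,132) | square | none, pocket empty |
| small | (217,115) | small round | large-nosed punch, about (225,152) |
| slot | (328,134) | oblong | thin-nosed punch, about (334,174) |
| large | (435,127) | large round | oblong-nosed punch, about (432,163) |

The pink block (405,280) and orange punch (329,229) are not meant. Next I measure the positions and confirm these in one crop.

```bash
cat > h.py <<'E'
import numpy as np,cv2,pickle
def ray(c,px):
    p=cv2.undistortPoints(np.array(px,float).reshape(-1,1,2),c["mtx"],c["dist"]).reshape(-1,2)
    M=c["world_from_camera"]; d=np.c_[p[:,0],-p[:,1],-np.ones(len(p))]@M[:3,:3].T
    return M[:3,3],d
def onz(c,px,z):
    o,d=ray(c,px); return o+d*((z-o[2])/d[:,2])[:,None]
def proj(c,P):
    M=np.linalg.inv(c["world_from_camera"]); q=np.atleast_2d(P)@M[:3,:3].T+M[:3,3]
    q=q*[1,-1,-1]
    return cv2.projectPoints(q,np.zeros(3),np.zeros(3),c["mtx"],np.array(c["dist"]))[0].reshape(-1,2)
def blocks(c,lo=(15,70,90),hi=(30,255,255)):
    hsv=cv2.cvtColor(c["img"],cv2.COLOR_RGB2HSV); m=cv2.inRange(hsv,lo,hi)
    m=cv2.morphologyEx(m,cv2.MORPH_CLOSE,np.ones((3,3)))
    out=[]
    for k in cv2.findContours(m,cv2.RETR_EXTERNAL,cv2.CHAIN_APPROX_NONE)[0]:
        if cv2.contourArea(k)<1500: continue
        w=onz(c,k.reshape(-1,2),18)[:,:2].astype(np.float32)
        (cx,cy),(a,b),t=cv2.minAreaRect(w)
        bx=cv2.boxPoints(((cx,cy),(a,b),t)); e=bx[1]-bx[0]; f=bx[2]-bx[1]
        l=e if np.hypot(*e)>np.hypot(*f) else f
        l=l/np.hypot(*l); l=l if l[0]>0 else -l
        mid=np.array([cx,cy]); P=mid-42*l
        out.append((P,np.arctan2(l[1],l[0]),sorted((a,b))))
    return sorted(out,key=lambda r:-r[0][1])
E
python3 - <<'E'
from h import *
d=pickle.load(open("cam0.pkl","rb"))
for n in("top","scene"):
    for P,t,s in blocks(d[n]): print(n,P.round(1),round(np.degrees(t),1),np.round(s,1),"die",(P+88*np.array([np.cos(t),np.sin(t)])).round(1))
im=cv2.cvtColor(d["top"]["img"],cv2.COLOR_RGB2BGR)
tl=[]
for x,y in((198,95),(307,115),(407,105)):
    t=cv2.resize(im[y:y+85,x:x+50],None,fx=5,fy=5,interpolation=cv2.INTER_CUBIC)
    for i in range(0,50,10): cv2.line(t,(i*5,0),(i*5,6),(0,0,255),1);cv2.putText(t,str(x+i),(i*5,16),0,.35,(0,0,255))
    for i in range(0,85,10): cv2.line(t,(0,i*5),(6,i*5),(0,0,255),1);cv2.putText(t,str(y+i),(0,i*5+4),0,.35,(0,0,255))
    tl.append(t)
cv2.imwrite("pics/crop1.png",np.hstack(tl))
E
```

```text
top [489.4 341.5] 6.6 [ 97.  183.3] die [576.9 351.6]
top [534.8 125.3] 13.3 [ 97.2 181.5] die [620.5 145.5]
top [ 486.5 -120.6] 6.7 [ 97.9 181.5] die [ 573.9 -110.4]
top [ 512.8 -351.4] -7.9 [100.7 180.9] die [ 600.  -363.5]
scene [ 493.2 -125.9] 7.0 [108.6 189.5] die [ 580.6 -115.2]
scene [ 519.5 -353.9] -7.9 [ 97.5 191.8] die [ 606.7 -366. ]
```

View pics/crop1.png

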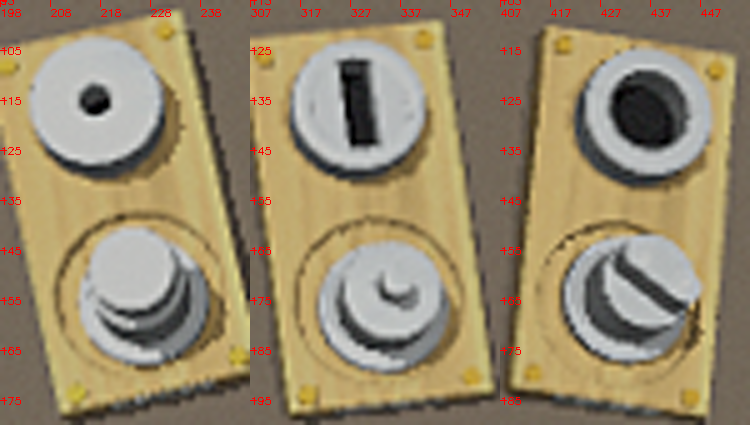

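The crop confirms the pairs: the small round die (217,115) holds the large-nosed punch, the oblong die (328,136) the thin-nosed one, and the large round die (436,127) the oblong-nosed one. Next I cast rays for the head, body and nose circles.

```bash
python3 - <<'E'
from h import *
c=pickle.load(open("cam0.pkl","rb"))["top"]
B=blocks(c)
L=[("L head",143,305,198,95,22),("L nose",132,269,198,95,76),("S head",132,306,307,115,22),("S body",139,291,307,115,56),("O head",124,298,407,105,22),
("die small",95,98,198,95,42),("die slot",109,104,307,115,42),("die large",147,102,407,105,42)]
for n,u,v,x,y,z in L: print(n,onz(c,[x+u/5-.4,y+v/5-.4],z).round(1)[0,:2])
E
```

```text
L head [528.3 122.3]
L nose [530.4 122.2]
S head [ 483.2 -122.5]
S body [ 482.5 -121.8]
O head [ 514.1 -354.4]
die small [621.1 145.2]
die slot [ 572.9 -110.9]
die large [ 603.5 -364. ]
```

Positions agree across head, body, nose and dies. Punches are large (529,122), small (483,-122) and oblong (514,-354). Pockets are square (490,341), small (535,125), slot (487,-121) and large (514,-352).

The order is large → square, small → small block, oblong → slot block, then large → large block. I start by moving above the large punch.

```bash
python3 -m pendant '[[[0,0,-0.12,-3,-2.7,0,8.7],[0,0,-0.243,-7,-6.2,0,8.7],[0,0,-0.243,-11,-9.7,0,8.7],[0,0,-0.243,-15,-13.3,0,8.7],[0,0,-0.243,-19,-16.8,0,8.7],[0,0,-0.243,-23,-20.4,0,8.7],[0,0,-0.243,-27,-23.9,0,8.7],[0,0,-0.243,-31,-27.5,0,8.7],[0,0,-0.243,-35,-31,0,8.7],[0,0,-0.243,-39,-34.6,0,8.7],[0,0,-0.243,-43,-38.1,0,8.7],[0,0,-0.243,-45,-39.9,0,8.7]]]' 30
```

```text
time: 1.3
tool_pos: [497.5, 167.0, 247.4]
ee_rot: [3.141, -0.0, -3.141]
wrist_force: [0.9, 0.2, -0.5]
gripper_width: 87.0
```

```bash
python3 -m pendant '[[[0,0,0,-1.3,-1.9,0,8.7],[0,0,0,-2.6,-3.8,2,8.7],[0,0,0,-2.6,-3.8,6,8.7],[0,0,0,-2.6,-3.8,10,8.7],[0,0,0,-2.6,-3.8,13,8.7],[0,0,0,-2.6,-3.8,13.5,8.7],[0,0,0,-2.6,-3.8,13.5,8.7],[0,0,0,-2.6,-3.8,13.5,8.7],[0,0,0,-2.6,-3.8,13.5,8.7]]]'
python3 - <<'E'
from rig import arm
from h import *
c=arm.camera("scene");im=cv2.cvtColor(c["img"],cv2.COLOR_RGB2BGR)
cv2.imwrite("pics/s1.png",cv2.resize(im[140:320,220:460],None,fx=3,fy=3))
E
```

```text
time: 2.2
tool_pos: [524.1, 131.3, 114.3]
ee_rot: [3.14, 0.003, -3.141]
wrist_force: [-0.8, -0.3, 0.6]
gripper_width: 87.2
```

View pics/s1.png

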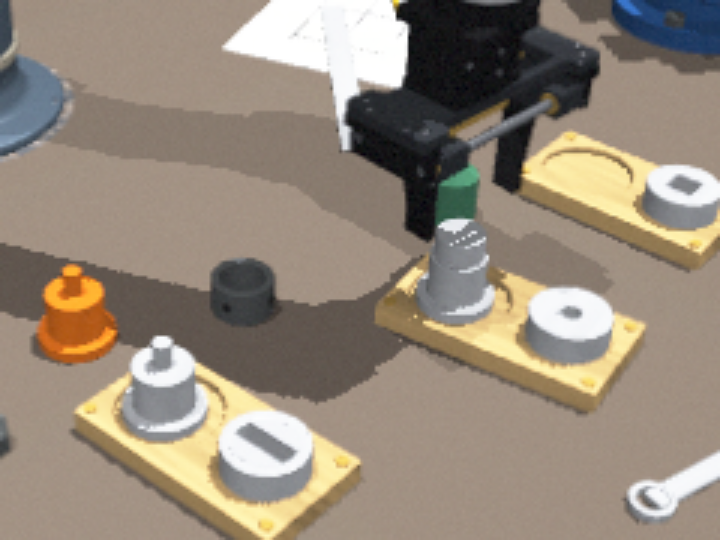

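The gripper straddles the large punch but sits about 9 mm too far in +y. I correct that, then descend and grip.

```bash
python3 -m pendant '[[[0,0,0,-0.5,-0.9,0,8.7],[0,0,0,-0.5,-0.9,0,8.7],[0,0,0,-0.5,-0.9,0,8.7],[0,0,0,-0.5,-0.9,2,8.7],[0,0,0,-0.5,-0.9,4,8.7],[0,0,0,-0.5,-0.9,5.5,8.7],[0,0,0,-0.5,-0.9,6.1,8.7],[0,0,0,-0.5,-0.9,6.1,8.7],[0,0,0,-0.5,-0.9,6.1,8.7]]]'
python3 -m pendant '[[[0,0,0,0,0,0,7],[0,0,0,0,0,0,6],[0,0,0,0,0,0,5],[0,0,0,0,0,0,4.5],[0,0,0,0,0,0,4],[0,0,0,0,0,0,3.5],[0,0,0,0,0,0,3.5],[0,0,0,0,0,0,3.5],[0,0,0,0,0,0,3.5],[0,0,0,0,0,0,3.5]]]' 40
```

```text
time: 3.15
tool_pos: [528.3, 122.0, 52.0]
ee_rot: [3.141, 0.001, -3.141]
wrist_force: [-0.2, 0.7, -0.3]
gripper_width: 86.9
time: 4.15
tool_pos: [527.9, 122.1, 51.5]
ee_rot: [3.141, -0.0, -3.141]
wrist_force: [0.1, 0.9, -0.5]
gripper_width: 42.4
```

```bash
python3 -m pendant '[[[0,0,0,0,0,-0.5,3.5],[0,0,0,0,0,-1.5,3.5],[0,0,0,0,0,-3.5,3.5],[0,0,0,0,0,-6,3.5],[0,0,0,0,0,-8,3.5],[0,0,0,0,0,-9,3.5],[0,0,0,0,0,-9,3.5],[0,0,0,0,0,-9,3.5]]]'
python3 - <<'E'
from rig import arm
from h import *
im=[]
for n,r in(("scene",(120,320,220,480)),("top",(70,220,100,295))):
    c=arm.camera(n);i=cv2.cvtColor(c["img"],cv2.COLOR_RGB2BGR)[r[0]:r[1],r[2]:r[3]]
    im.append(cv2.resize(i,(390,300)))
cv2.imwrite("pics/s2.png",np.hstack(im))
print(arm.observe()["wrist_force"])
E
```

```text
time: 4.95
tool_pos: [527.0, 121.6, 140.8]
ee_rot: [-3.141, -0.002, -3.141]
wrist_force: [-0.3, 1.0, -7.0]
gripper_width: 42.6
[-0.07362819 -0.31872921 -6.81029007]
```

View pics/s2.png

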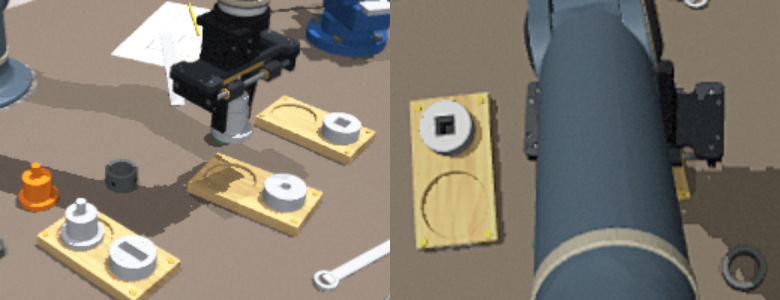

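The large punch is held upright and the wrist shows about 7 N. I carry it over the square block's pocket.

```bash
python3 -m pendant '[[[0,0,0,0.3,1.5,0,3.5],[0,0,0,0.8,4.5,0,3.5],[0,0,0,1.4,8,0,3.5],[0,0,0,2,11.5,0,3.5],[0,0,0,2.6,15,0,3.5],[0,0,0,3.2,18.5,0,3.5],[0,0,0,3.6,21,0,3.5],[0,0,0,3.8,21.9,0,3.5],[0,0,0,3.8,21.9,0,3.5],[0,0,0,3.8,21.9,0,3.5],[0,0,0,3.8,21.9,0,3.5]]]'
python3 -m pendant '[[[0,0,0,0,0,2,3.5],[0,0,0,0,0,4.5,3.5],[0,0,0,0,0,6,3.5],[0,0,0,0,0,7,3.5],[0,0,0,0,0,7,3.5],[0,0,0,0,0,7,3.5]]]'
python3 - <<'E'
from rig import arm
from h import *
c=arm.camera("scene")
i=cv2.cvtColor(c["img"],cv2.COLOR_RGB2BGR)[140:260,340:500]
cv2.imwrite("pics/s3.png",cv2.resize(i,None,fx=4,fy=4))
E
```

```text
time: 6.15
tool_pos: [490.4, 338.7, 141.2]
ee_rot: [-3.14, -0.0, 3.139]
wrist_force: [1.6, -0.5, -7.5]
gripper_width: 42.4
time: 6.75
tool_pos: [490.5, 341.0, 72.1]
ee_rot: [3.141, 0.001, 3.141]
wrist_force: [0.8, 0.6, -6.9]
gripper_width: 42.5
```

View pics/s3.png

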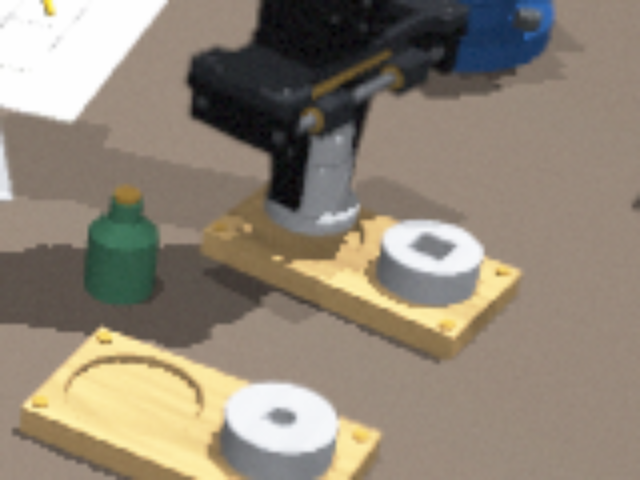

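The punch is centred over the pocket, so I lower it slowly and release.

```bash
python3 -m pendant '[[[0,0,0,0,0,0.8,3.5],[0,0,0,0,0,1.4,3.5],[0,0,0,0,0,1.7,3.5],[0,0,0,0,0,1.85,3.5],[0,0,0,0,0,1.95,3.5],[0,0,0,0,0,2.0,3.5],[0,0,0,0,0,2.0,3.5],[0,0,0,0,0,2.0,3.5]]]'
```

```text
time: 7.6
tool_pos: [490.0, 341.0, 51.7]
ee_rot: [3.141, 0.0, -3.141]
wrist_force: [-0.2, -0.2, -7.6]
gripper_width: 42.8
```

```bash
python3 -m pendant '[[[0,0,0,0,0,0.05,3.5],[0,0,0,0,0,0.1,3.5],[0,0,0,0,0,0.1,3.5]]]'; python3 -m pendant '[[[0,0,0,0,0,0.05,3.5],[0,0,0,0,0,0.05,3.5]]]'
```

```text
time: 7.9
tool_pos: [490.0, 341.0, 51.5]
ee_rot: [3.141, 0.0, -3.141]
wrist_force: [-2.5, -1.3, 4.4]
gripper_width: 42.6
time: 8.1
tool_pos: [490.0, 341.0, 51.5]
ee_rot: [3.141, 0.0, -3.141]
wrist_force: [-3.4, -3.0, 8.5]
gripper_width: 42.5
```

Contact is made. Release, lift, and move towards the small punch.

```bash
python3 -m pendant '[[[0,0,0,0,0,-0.05,4.4],[0,0,0,0,0,-0.05,4.8],[0,0,0,0,0,-0.05,6],[0,0,0,0,0,-0.05,8.7],[0,0,0,0,0,-0.05,8.7],[0,0,0,0,0,-0.05,8.7],[0,0,0,0,0,-0.05,8.7],[0,0,0,0,0,-2,8.7],[0,0,0,0,0,-5,8.7],[0,0,0,0,0,-8,8.7],[0,0,0,0,0,-9,8.7],[0,0,0,0,0,-9,8.7]]]'
python3 - <<'E'
from rig import arm
from h import *
c=arm.camera("scene")
i=cv2.cvtColor(c["img"],cv2.COLOR_RGB2BGR)[140:260,340:500]
cv2.imwrite("pics/s4.png",cv2.resize(i,None,fx=3,fy=3))
E
```

```text
time: 9.3
tool_pos: [490.6, 341.5, 141.5]
ee_rot: [3.139, 0.003, -3.141]
wrist_force: [0.4, 0.7, 0.3]
gripper_width: 87.1
```

View pics/s4.png

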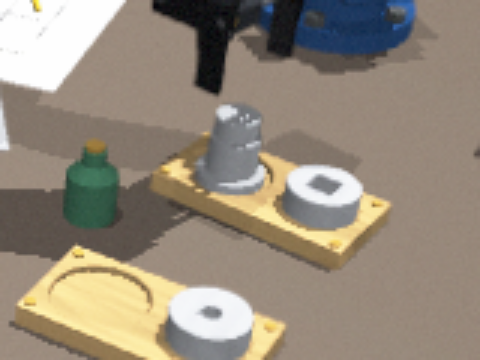

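The large punch stands flat in the square block's pocket. Next is the small punch at (483,-122).

```bash
python3 -m pendant '[[[0,0,0,0,-2,0,8.7],[0,0,0,0.1,-6,0,8.7],[0,0,0,0.2,-10.5,0,8.7],[0,0,0,0.3,-15,0,8.7],[0,0,0,0.3,-19.5,0,8.7],[0,0,0,0.4,-24,0,8.7],[0,0,0,0.5,-28.5,0,8.7],[0,0,0,0.5,-33,0,8.7],[0,0,0,0.6,-37.5,0,8.7],[0,0,0,0.7,-42,0,8.7],[0,0,0,0.7,-45,0,8.7],[0,0,0,0.7,-46.3,0,8.7]]]'
python3 -m pendant '[[[0,0,0,0,0,0,8.7],[0,0,0,0,0,0,8.7],[0,0,0,0,0,0.5,8.7]]]'
```

```text
time: 10.55
tool_pos: [480.4, -126.5, 138.8]
ee_rot: [-3.14, -0.003, 3.135]
wrist_force: [0.3, 0.3, -0.3]
gripper_width: 86.9
time: 10.85
tool_pos: [483.3, -120.2, 134.9]
ee_rot: [3.141, 0.0, -3.138]
wrist_force: [0.7, -0.1, 0.1]
gripper_width: 87.1
```

```bash
python3 -m pendant '[[[0,0,0,0,-0.1,2,8.7],[0,0,0,0,-0.1,4.5,8.7],[0,0,0,0,-0.1,6.5,8.7],[0,0,0,0,-0.1,7.8,8.7],[0,0,0,0,-0.1,8.3,8.7],[0,0,0,0,-0.1,8.3,8.7],[0,0,0,0,-0.1,8.3,8.7]]]'
python3 -m pendant '[[[0,0,0,0,0,0,7],[0,0,0,0,0,0,6],[0,0,0,0,0,0,5],[0,0,0,0,0,0,4.5],[0,0,0,0,0,0,4],[0,0,0,0,0,0,3.5],[0,0,0,0,0,0,3.5],[0,0,0,0,0,0,3.5],[0,0,0,0,0,0,3.5],[0,0,0,0,0,0,3.5]]]' 40
```

```text
time: 11.55
tool_pos: [483.5, -123.0, 52.6]
ee_rot: [-3.142, 0.001, -3.141]
wrist_force: [0.7, 0.6, 0.8]
gripper_width: 87.1
time: 12.55
tool_pos: [482.9, -123.2, 52.0]
ee_rot: [3.142, -0.0, -3.141]
wrist_force: [-0.5, -0.1, 0.6]
gripper_width: 42.5
```

```bash
python3 -m pendant '[[[0,0,0,0,0,-0.5,3.5],[0,0,0,0,0,-1.5,3.5],[0,0,0,0,0,-3.5,3.5],[0,0,0,0,0,-6,3.5],[0,0,0,0,0,-8,3.5],[0,0,0,0,0,-9,3.5],[0,0,0,0,0,-9,3.5],[0,0,0,0,0,-9,3.5]]]'
python3 -m pendant '[[[0,0,0,-0.3,1.5,0,3.5],[0,0,0,-0.9,4.5,0,3.5],[0,0,0,-1.6,8,0,3.5],[0,0,0,-2.4,11.5,0,3.5],[0,0,0,-3.1,15,0,3.5],[0,0,0,-3.9,18.5,0,3.5],[0,0,0,-4.6,22,0,3.5],[0,0,0,-5.1,24.3,0,3.5],[0,0,0,-5.2,24.8,0,3.5],[0,0,0,-5.2,24.8,0,3.5],[0,0,0,-5.2,24.8,0,3.5],[0,0,0,-5.2,24.8,0,3.5]]]'
python3 -m pendant '[[[0,0,0,0,0,2,3.5],[0,0,0,0,0,4.5,3.5],[0,0,0,0,0,6,3.5],[0,0,0,0,0,7,3.5],[0,0,0,0,0,7,3.5],[0,0,0,0,0,7,3.5]]]'
python3 - <<'E'
from rig import arm
from h import *
c=arm.camera("scene")
i=cv2.cvtColor(c["img"],cv2.COLOR_RGB2BGR)[180:330,220:460]
cv2.imwrite("pics/s5.png",cv2.resize(i,None,fx=3,fy=3))
E
```

```text
time: 13.35
tool_pos: [482.2, -122.8, 141.4]
ee_rot: [3.141, -0.001, -3.141]
wrist_force: [-0.2, -0.3, -6.1]
gripper_width: 42.6
time: 14.55
tool_pos: [534.4, 123.0, 141.5]
ee_rot: [-3.14, -0.001, 3.139]
wrist_force: [-0.3, 0.4, -6.2]
gripper_width: 42.5
time: 15.15
tool_pos: [535.4, 124.5, 72.5]
ee_rot: [3.141, 0.001, 3.141]
wrist_force: [0.2, -0.8, -6.3]
gripper_width: 42.3
```

View pics/s5.png

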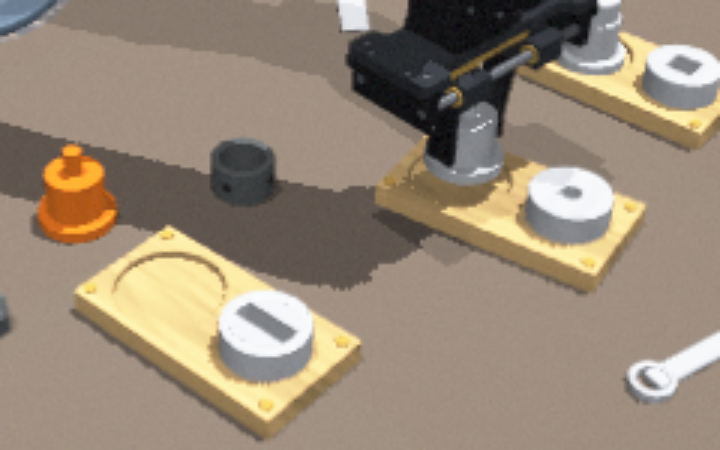

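It is centred over the small block's pocket, so I lower it.

```bash
python3 -m pendant '[[[0,0,0,0,0,0.8,3.5],[0,0,0,0,0,1.4,3.5],[0,0,0,0,0,1.7,3.5],[0,0,0,0,0,1.85,3.5],[0,0,0,0,0,1.95,3.5],[0,0,0,0,0,2.0,3.5],[0,0,0,0,0,2.05,3.5],[0,0,0,0,0,2.05,3.5]]]';python3 -m pendant '[[[0,0,0,0,0,0.05,3.5],[0,0,0,0,0,0.05,3.5]]]'
```

```text
time: 16.0
tool_pos: [534.9, 124.9, 52.0]
ee_rot: [3.141, 0.0, -3.141]
wrist_force: [-1.6, -0.2, 0.0]
gripper_width: 42.7
time: 16.2
tool_pos: [535.0, 124.9, 52.0]
ee_rot: [3.141, 0.0, -3.141]
wrist_force: [-4.0, -0.9, 5.3]
gripper_width: 42.8
```

```bash
python3 -m pendant '[[[0,0,0,0,0,-0.05,4.4],[0,0,0,0,0,-0.05,4.8],[0,0,0,0,0,-0.05,6],[0,0,0,0,0,-0.05,8.7],[0,0,0,0,0,-0.05,8.7],[0,0,0,0,0,-0.05,8.7],[0,0,0,0,0,-0.05,8.7],[0,0,0,0,0,-2,8.7],[0,0,0,0,0,-5,8.7],[0,0,0,0,0,-8,8.7],[0,0,0,0,0,-9,8.7],[0,0,0,0,0,-9,8.7]]]'
python3 -m pendant '[[[0,0,0,0.1,-2,0,8.7],[0,0,0,0.2,-6,0,8.7],[0,0,0,0.4,-10.5,0,8.7],[0,0,0,0.6,-15,0,8.7],[0,0,0,0.8,-19.5,0,8.7],[0,0,0,1,-24,0,8.7],[0,0,0,1.2,-28.5,0,8.7],[0,0,0,1.4,-33,0,8.7],[0,0,0,1.6,-37.5,0,8.7],[0,0,0,1.8,-42,0,8.7],[0,0,0,2,-46,0,8.7],[0,0,0,2.1,-47.9,0,8.7]]]'
python3 -m pendant '[[[0,0,0,0,0,0,8.7],[0,0,0,0,0,0,8.7],[0,0,0,0,0,0,8.7]]]'
python3 - <<'E'
from rig import arm
from h import *
im=[]
for n,r in(("scene",(180,330,320,480)),("scene",(230,410,100,320))):
    c=arm.camera(n);i=cv2.cvtColor(c["img"],cv2.COLOR_RGB2BGR)[r[0]:r[1],r[2]:r[3]]
    im.append(cv2.resize(i,(380,340)))
cv2.imwrite("pics/s6.png",np.hstack(im))
E
```

```text
time: 17.4
tool_pos: [535.8, 125.2, 142.4]
ee_rot: [3.14, 0.003, -3.141]
wrist_force: [0.2, 0.3, -0.3]
gripper_width: 87.2
time: 18.6
tool_pos: [511.6, -358.3, 139.2]
ee_rot: [-3.141, -0.003, 3.137]
wrist_force: [0.3, -0.2, 0.1]
gripper_width: 87.1
time: 18.9
tool_pos: [514.6, -351.2, 140.2]
ee_rot: [3.139, -0.001, -3.138]
wrist_force: [0.6, 0.5, -0.6]
gripper_width: 87.0
```

View pics/s6.png

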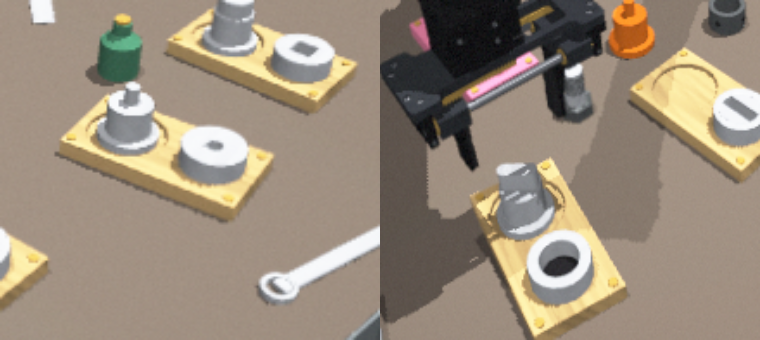

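The small punch stands in its own block. I descend on the oblong punch; the bolt is clear of the fingers.

```bash
python3 -m pendant '[[[0,0,0,0,0,2,8.7],[0,0,0,0,0,4.5,8.7],[0,0,0,0,0,7,8.7],[0,0,0,0,0,8.4,8.7],[0,0,0,0,0,8.9,8.7],[0,0,0,0,0,8.9,8.7],[0,0,0,0,0,8.9,8.7]]]'
python3 -m pendant '[[[0,0,0,0,0,0,7],[0,0,0,0,0,0,6],[0,0,0,0,0,0,5],[0,0,0,0,0,0,4.5],[0,0,0,0,0,0,4],[0,0,0,0,0,0,3.5],[0,0,0,0,0,0,3.5],[0,0,0,0,0,0,3.5],[0,0,0,0,0,0,3.5],[0,0,0,0,0,0,3.5]]]' 40
python3 -m pendant '[[[0,0,0,0,0,-0.5,3.5],[0,0,0,0,0,-1.5,3.5],[0,0,0,0,0,-3.5,3.5],[0,0,0,0,0,-6,3.5],[0,0,0,0,0,-8,3.5],[0,0,0,0,0,-9,3.5],[0,0,0,0,0,-9,3.5],[0,0,0,0,0,-9,3.5]]]'
```

```text
time: 19.7
tool_pos: [514.7, -354.4, 53.0]
ee_rot: [-3.141, 0.002, -3.141]
wrist_force: [-0.0, 0.8, 0.8]
gripper_width: 86.8
time: 20.7
tool_pos: [514.0, -354.9, 52.0]
ee_rot: [-3.141, 0.0, 3.141]
wrist_force: [1.2, -2.7, -1.9]
gripper_width: 42.5
time: 21.5
tool_pos: [513.4, -353.2, 141.1]
ee_rot: [3.14, -0.002, -3.141]
wrist_force: [-0.5, -0.7, -7.0]
gripper_width: 42.3
```

```bash
python3 -m pendant '[[[0,0,0,0.1,1.5,0,3.5],[0,0,0,0.5,4.5,0,3.5],[0,0,0,0.9,8,0,3.5],[0,0,0,1.3,11.5,0,3.5],[0,0,0,1.7,15,0,3.5],[0,0,0,2.1,18.5,0,3.5],[0,0,0,2.4,21.5,0,3.5],[0,0,0,2.6,23,0,3.5],[0,0,0,2.6,23.3,0,3.5],[0,0,0,2.6,23.3,0,3.5],[0,0,0,2.6,23.3,0,3.5],[0,0,0,2.6,23.3,0,3.5]]]'
python3 -m pendant '[[[0,0,0,0,0,2,3.5],[0,0,0,0,0,4.5,3.5],[0,0,0,0,0,6,3.5],[0,0,0,0,0,7,3.5],[0,0,0,0,0,7,3.5],[0,0,0,0,0,7,3.5]]]'
python3 - <<'E'
from rig import arm
from h import *
c=arm.camera("scene")
i=cv2.cvtColor(c["img"],cv2.COLOR_RGB2BGR)[220:340,190:350]
cv2.imwrite("pics/s7.png",cv2.resize(i,None,fx=4,fy=4))
E
```

```text
time: 22.7
tool_pos: [487.8, -122.4, 141.9]
ee_rot: [-3.141, -0.0, 3.14]
wrist_force: [0.2, 0.5, -6.6]
gripper_width: 42.8
time: 23.3
tool_pos: [488.4, -121.7, 72.4]
ee_rot: [-3.141, 0.001, 3.141]
wrist_force: [0.3, -0.9, -5.5]
gripper_width: 42.5
```

View pics/s7.png

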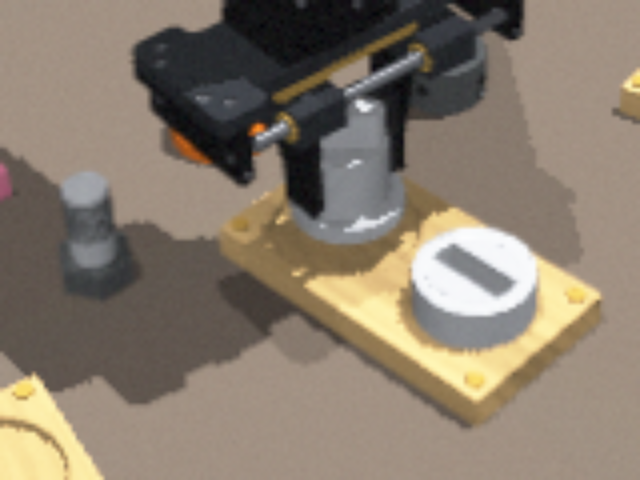

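It is centred over the slot pocket. I lower and release it.

```bash
python3 -m pendant '[[[0,0,0,0,0,0.8,3.5],[0,0,0,0,0,1.4,3.5],[0,0,0,0,0,1.7,3.5],[0,0,0,0,0,1.85,3.5],[0,0,0,0,0,1.95,3.5],[0,0,0,0,0,2.0,3.5],[0,0,0,0,0,2.05,3.5],[0,0,0,0,0,2.05,3.5]]]';python3 -m pendant '[[[0,0,0,0,0,0.05,3.5],[0,0,0,0,0,0.05,3.5]]]'
```

```text
time: 24.15
tool_pos: [488.0, -121.2, 52.0]
ee_rot: [3.141, 0.0, -3.141]
wrist_force: [-1.4, 0.5, -1.8]
gripper_width: 42.5
time: 24.35
tool_pos: [488.0, -121.2, 51.9]
ee_rot: [3.141, 0.0, -3.141]
wrist_force: [-3.1, 1.1, 6.1]
gripper_width: 42.2
```

```bash
python3 -m pendant '[[[0,0,0,0,0,-0.05,4.4],[0,0,0,0,0,-0.05,4.8],[0,0,0,0,0,-0.05,6],[0,0,0,0,0,-0.05,8.7],[0,0,0,0,0,-0.05,8.7],[0,0,0,0,0,-0.05,8.7],[0,0,0,0,0,-0.05,8.7],[0,0,0,0,0,-2,8.7],[0,0,0,0,0,-5,8.7],[0,0,0,0,0,-8,8.7],[0,0,0,0,0,-9,8.7],[0,0,0,0,0,-9,8.7]]]'
python3 -m pendant '[[[0,0,0,0,2,0,8.7],[0,0,0,0,6,0,8.7],[0,0,0,-0.1,10.5,0,8.7],[0,0,0,-0.1,15,0,8.7],[0,0,0,-0.1,19.5,0,8.7],[0,0,0,-0.1,24,0,8.7],[0,0,0,-0.2,28.5,0,8.7],[0,0,0,-0.2,33,0,8.7],[0,0,0,-0.2,37.5,0,8.7],[0,0,0,-0.2,42,0,8.7],[0,0,0,-0.2,45,0,8.7],[0,0,0,-0.2,46.2,0,8.7]]]'
python3 -m pendant '[[[0,0,0,0,0,0,8.7],[0,0,0,0,0,0,8.7],[0,0,0,0,0,0,8.7]]]'
```

```text
time: 25.55
tool_pos: [488.9, -121.2, 142.3]
ee_rot: [-3.141, 0.003, -3.141]
wrist_force: [0.1, -0.1, -0.9]
gripper_width: 86.6
time: 26.75
tool_pos: [487.9, 344.5, 139.0]
ee_rot: [-3.142, -0.003, -3.136]
wrist_force: [-0.6, 0.6, -0.8]
gripper_width: 87.0
time: 27.05
tool_pos: [490.3, 338.1, 140.6]
ee_rot: [-3.14, -0.001, 3.138]
wrist_force: [0.4, -0.6, -0.9]
gripper_width: 87.2
```

```bash
python3 -m pendant '[[[0,0,0,0,0,2,8.7],[0,0,0,0,0,4.5,8.7],[0,0,0,0,0,7,8.7],[0,0,0,0,0,8.4,8.7],[0,0,0,0,0,8.9,8.7],[0,0,0,0,0,8.9,8.7],[0,0,0,0,0,8.9,8.7]]]'
python3 -m pendant '[[[0,0,0,0,0,0,7],[0,0,0,0,0,0,6],[0,0,0,0,0,0,5],[0,0,0,0,0,0,4.5],[0,0,0,0,0,0,4],[0,0,0,0,0,0,3.5],[0,0,0,0,0,0,3.5],[0,0,0,0,0,0,3.5],[0,0,0,0,0,0,3.5],[0,0,0,0,0,0,3.5]]]' 40
python3 -m pendant '[[[0,0,0,0,0,-0.5,3.5],[0,0,0,0,0,-1.5,3.5],[0,0,0,0,0,-3.5,3.5],[0,0,0,0,0,-6,3.5],[0,0,0,0,0,-8,3.5],[0,0,0,0,0,-9,3.5],[0,0,0,0,0,-9,3.5],[0,0,0,0,0,-9,3.5]]]'
```

```text
time: 27.75
tool_pos: [490.6, 341.1, 53.1]
ee_rot: [3.14, 0.001, 3.141]
wrist_force: [0.4, -0.3, -0.6]
gripper_width: 86.9
time: 28.75
tool_pos: [489.8, 341.0, 52.0]
ee_rot: [3.141, -0.0, -3.141]
wrist_force: [0.8, 0.8, -0.3]
gripper_width: 42.8
time: 29.55
tool_pos: [489.1, 340.4, 141.2]
ee_rot: [-3.141, -0.001, -3.141]
wrist_force: [-0.3, -0.7, -7.4]
gripper_width: 42.5
```

```bash
python3 -m pendant '[[[0,0,0,0,-1.5,-1,3.5],[0,0,0,-0.1,-4.5,-1,3.5],[0,0,0,-0.2,-8,-1,3.5],[0,0,0,-0.4,-11.5,-1,3.5],[0,0,0,-0.5,-15,-1,3.5],[0,0,0,-0.6,-18.5,-1,3.5],[0,0,0,-0.8,-22,-1,3.5],[0,0,0,-0.9,-25.5,-1,3.5],[0,0,0,-1,-29,-1,3.5],[0,0,0,-1.1,-32,-1,3.5],[0,0,0,-1.2,-34,-1,3.5],[0,0,0,-1.2,-35,-1,3.5]]]'
python3 -m pendant '[[[0,0,0,-0.1,-1.5,0,3.5],[0,0,0,-0.2,-4.5,0,3.5],[0,0,0,-0.3,-8,0,3.5],[0,0,0,-0.4,-11.5,0,3.5],[0,0,0,-0.5,-15,0,3.5],[0,0,0,-0.7,-18.5,0,3.5],[0,0,0,-0.8,-22,0,3.5],[0,0,0,-1,-25.5,0,3.5],[0,0,0,-1.1,-29,0,3.5],[0,0,0,-1.2,-32,0,3.5],[0,0,0,-1.3,-34,0,3.5],[0,0,0,-1.3,-34.3,0,3.5]]]'
python3 -m pendant '[[[0,0,0,0,0,0,3.5],[0,0,0,0,0,0,3.5],[0,0,0,0,0,0,3.5]]]'
```

```text
time: 30.75
tool_pos: [500.9, -12.7, 151.8]
ee_rot: [-3.14, -0.001, 3.137]
wrist_force: [-0.8, 0.4, -6.3]
gripper_width: 42.6
time: 31.95
tool_pos: [513.7, -355.4, 151.6]
ee_rot: [-3.14, -0.001, 3.138]
wrist_force: [0.1, 0.6, -6.7]
gripper_width: 42.7
time: 32.25
tool_pos: [515.3, -350.2, 151.7]
ee_rot: [3.14, -0.0, -3.139]
wrist_force: [0.1, 0.3, -7.5]
gripper_width: 42.3
```

```bash
python3 -m pendant '[[[0,0,0,0,0,2,3.5],[0,0,0,0,0,4.5,3.5],[0,0,0,0,0,6.5,3.5],[0,0,0,0,0,8,3.5],[0,0,0,0,0,8,3.5],[0,0,0,0,0,8,3.5]]]'
python3 - <<'E'
from rig import arm
from h import *
c=arm.camera("scene")
i=cv2.cvtColor(c["img"],cv2.COLOR_RGB2BGR)[280:410,110:280]
cv2.imwrite("pics/s8.png",cv2.resize(i,None,fx=4,fy=4))
E
```

```text
time: 32.85
tool_pos: [515.5, -352.0, 72.4]
ee_rot: [-3.141, 0.0, -3.141]
wrist_force: [0.6, -0.3, -6.2]
gripper_width: 42.6
```

View pics/s8.png

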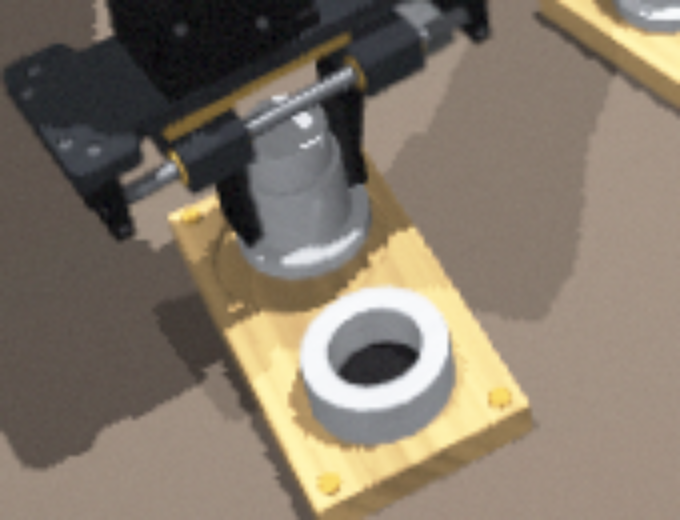

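```bash
python3 -m pendant '[[[0,0,0,0,0,0.8,3.5],[0,0,0,0,0,1.4,3.5],[0,0,0,0,0,1.7,3.5],[0,0,0,0,0,1.85,3.5],[0,0,0,0,0,1.95,3.5],[0,0,0,0,0,2.0,3.5],[0,0,0,0,0,2.05,3.5],[0,0,0,0,0,2.05,3.5]]]';python3 -m pendant '[[[0,0,0,0,0,0.05,3.5],[0,0,0,0,0,0.05,3.5]]]'
```

```text
time: 33.7
tool_pos: [515.0, -352.1, 52.0]
ee_rot: [3.141, 0.0, -3.141]
wrist_force: [-1.5, 0.9, -1.9]
gripper_width: 42.5
time: 33.9
tool_pos: [515.0, -352.2, 52.0]
ee_rot: [3.141, 0.0, -3.141]
wrist_force: [-3.9, 2.9, 4.8]
gripper_width: 42.4
```

```bash
python3 -m pendant '[[[0,0,0,0,0,-0.05,4.4],[0,0,0,0,0,-0.05,4.8],[0,0,0,0,0,-0.05,6],[0,0,0,0,0,-0.05,8.7],[0,0,0,0,0,-0.05,8.7],[0,0,0,0,0,-0.05,8.7],[0,0,0,0,0,-0.05,8.7],[0,0,0,0,0,-2,8.7],[0,0,0,0,0,-5,8.7],[0,0,0,0,0,-9,8.7],[0,0,0,0,0,-13,8.7],[0,0,0,0,0,-15,8.7]]]'
python3 -m pendant '[[[0,0,0,0,2,0,8.7],[0,0,0,0,6,0,8.7],[0,0,0,0,10.5,0,8.7],[0,0,0,0,15,0,8.7],[0,0,0,0,19.5,0,8.7],[0,0,0,0,24,0,8.7],[0,0,0,0,28.5,0,8.7],[0,0,0,0,33,0,8.7],[0,0,0,0,37.5,0,8.7],[0,0,0,0,42,0,8.7],[0,0,0,0,46,0,8.7],[0,0,0,0,48,0,8.7]]]'
python3 -m pendant '[[[0,0,0,1,2,0,8.7],[0,0,0,3,5,0,8.7],[0,0,0,5,9,0,8.7],[0,0,0,7,13,0,8.7],[0,0,0,9,17,0,8.7],[0,0,0,11,21,0,8.7],[0,0,0,13,25,0,8.7],[0,0,0,15,29,0,8.7],[0,0,0,18,32,0,8.7],[0,0,0,21,35,0,8.7],[0,0,0,22,36,0,8.7],[0,0,0,22,36,0,8.7]]]'
python3 - <<'E'
from rig import arm
from h import *
im=[];d={}
for n,r in(("scene",(160,410,100,480)),("top",(80,330,90,470))):
    d[n]=c=arm.camera(n);i=cv2.cvtColor(c["img"],cv2.COLOR_RGB2BGR)[r[0]:r[1],r[2]:r[3]]
    im.append(cv2.resize(i,(456,300)))
pickle.dump(d,open("cam9.pkl","wb"))
cv2.imwrite("pics/s9.png",np.vstack(im))
o=pickle.load(open("cam0.pkl","rb"))
for n,(x,y,w,h) in {"nut":(262,188,30,30),"bolt":(370,194,24,24),"orange":(312,210,36,36),"pink":(380,235,50,90),"tin":(170,175,28,34)}.items():
    a=cv2.absdiff(o["top"]["img"][y:y+h,x:x+w],d["top"]["img"][y:y+h,x:x+w]).mean();print(n,round(a,1))
E
```

```text
time: 35.1
tool_pos: [516.1, -353.3, 204.9]
ee_rot: [-3.139, 0.005, 3.142]
wrist_force: [-0.5, 0.2, 0.1]
gripper_width: 87.1
time: 36.3
tool_pos: [514.3, 132.4, 201.1]
ee_rot: [3.14, 0.0, -3.136]
wrist_force: [0.1, -0.1, 0.8]
gripper_width: 86.9
time: 37.5
tool_pos: [292.5, 489.5, 201.0]
ee_rot: [3.141, -0.001, -3.136]
wrist_force: [0.1, -0.9, -0.2]
gripper_width: 86.7
nut 3.5
bolt 3.7
orange 3.7
pink 4.1
tin 3.5
```

View pics/s9.png

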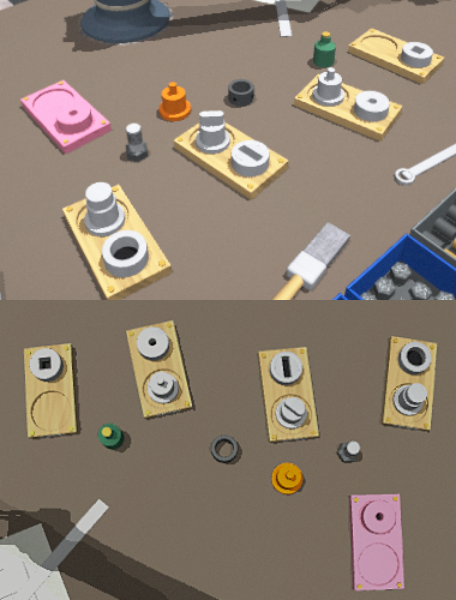

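Both views show every punch upright in its matching block, the square block's pocket empty, and the bystanders unmoved. I'm handing in.

```bash
python3 -c "
from rig import arm
print(arm.job_done())"
```

```text
the job is handed in; nothing more can be done
None
```

The job is done and handed in after about 37.6 s of the allowed 104 s. I stood the large punch in the square block's pocket. Then the small punch went to the small block, the oblong one to the slot block, and last the large one to the large block. Each punch was lowered until the wrist force showed contact, then released.

- **Placement:** in the last scene and top pictures all three punches stand nose up in their matching pockets. The square block's pocket is empty and the gripper is clear of everything.
- **Bystanders:** nut, bolt and oil tin look unmoved. The top-view change around them was 3.5–3.7 grey levels, close to the untouched orange punch (3.7) and pink block (4.1).
- **Forces:** the wrist force readings after each move stayed under 10 N.
- **Disagreements:** closed on the 44 mm bodies, the gripper read about 42.5 mm every time, though no punch slipped. The scene camera's block positions were 5–8 mm off the top view's, so I used the top view, which agreed with the die and punch circles to within about 4 mm.
- **Slot alignment:** I did not turn the oblong nose to line up with its die slot, as the task did not ask for it.

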